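Slide the crumb tray home under the fish-cake griddle

ROBOT

A 6-joint arm with a two-finger parallel gripper is mounted at the origin on the work surface. World frame = base frame: x ahead of the robot, y to its left, z up, the work surface at z = 0. Lengths are in m, angles in rad, forces in N, time in s.
With the tool pointing down it reaches from about 0.15 to 0.775 m from the base axis. Payload 6.1 kg.
Tool frame: the origin (TCP) lies midway between the tips of the shut fingers; the grasp point (between the pads) lies 19 mm behind it; z points along the fingers, y is the line along which they close (so a half turn about z gives the same grasp; the last joint's range is limited). The gripper opens to 85 mm and grips with 20 to 120 N. Pads are 22 mm wide; open, the fingers measure 114 mm over their backs; the gripper's body (76 mm by 85 mm) begins 54 mm behind the grasp point. The pads swing forward as they close: fully open they stand 13 mm farther back than shut.
Start: joints at [1.274, 0.126, -0.04, 1.405, 0, 1.571], TCP at [0.154, 0.502, 0.231] pointing down, gripper open.
Joint ranges: [-2.72, 2.72], [-0.95, 1.95], [-1.27, 1.35], [-1.78, 2.02], [-1.46, 1.47], [-3.14, 3.14]. Speed limits (rad/s): [2.39, 2.39, 3.01, 3.14, 3.14, 3.14].

INTERFACE

Orientations are given as a unit quaternion [w, x, y, z].
In Python, from cell import env, hand, status, imaging gives the robot as it stands. The module is installed in compiled form; this text tells all that it offers. Calls block until the motion is done:
- env.move_ptp(position, orientation): joint-space move of the TCP to a pose.
- env.line_to(position, ori=None, feed=0.15): straight line of the TCP; ori=None keeps the orientation; feed is the mean speed in m/s.
- env.set_joints(angles): joint-space move.
- hand.ungrasp() and hand.clamp(effort=None): open the fingers fully, or close them until they stop; effort is the grip in N (None keeps the last).
- env.sleep(seconds).
- env.ik(position, orientation): joint angles nearest the present ones, or None.
- status.get_state(): the state.
- imaging.snapshot(name): name is "scene" or "side" or "wrist"; returns a dict with "img" (384x512x3 uint8, red, green, blue), "z_map" (384x512 float32, m along the optical axis (not along the pixel's ray), 0 where there is no reading), "fx", "fy", "cx", "cy" (pixels), "k1" (the pictures are not rectified: a ray, as slopes to the right and down, at radius r is drawn at 1 + k1 r^2 times it, then the intrinsics apply), "world_from_camera" (4x4, takes a point from camera to world coordinates). Camera axes: x right, y down, z forward; pixel columns grow to the right and rows downward; lengths in m; the calibration is good to about 2 mm. A picture is of the moment at which its call begins.
A pose or a line that the arm cannot do raises env.Unreachable and nothing moves.
- env.hand_in(): hands the job in; it is judged then, once.
The state is a dict: "time": time; "q": joint angles; "dq": joint speeds; "joint_efforts": joint torques, N m; "tool_pos": TCP position; "tcp_rot": TCP orientation; "force": force on the tool from outside, world axes, zero at the start; "ft_torque": the same for the moment, N m; "opening": finger opening in m; "grasp_force": force on a finger pad.
Only numpy, scipy, OpenCV 4.12 (cv2) and the standard library are available. Lean on these libraries where they do the work, as an engineer would, in place of code of your own. Each camera call takes 0.05 s, during which the arm holds its last target. There are 200 camera calls.

TASK

The crumb tray of the fish-cake griddle has been shaken out and is only part of the way in, a little askew. Slide it fully home, until its front plate sits flush against the griddle frame on both sides. Push gently on its handle along the tray's centre line; if it turns and binds, do not force it but ease off and push where it lags. Leave the other things where they are.

Things in the scene. Friction and masses are not known exactly. Their poses are not given: they have to be found in the camera images.
- mouth (a point): Middle of the opening, at counter height, in the plane of the griddle frame's end face. y points out of the opening along the slide's centre line, x across, z up. The opening is 205 wide, 62 high, between rough, dry steel cheeks that guide the tray's sides for 60 inward (2.5 play a side): a tray pushed well off its line turns between them and jams.
- ledge_edge (a point): Middle of the outer lower edge of the steel landing ledge that stands out 66 from the end face over the opening, across the griddle's whole 280 width. Its underside is 95 above the counter, it is 8 thick. Axes as mouth.
- tray_handle (a point): Centre of the tray's handle bar, 36 above the counter. Smooth greasy steel bar 120 long (x), 12 thick (y), 16 high, on posts 52 each side of centre; its outer side stands 40 off the front plate, the gap behind it is 28. y points outward, x along the bar, z up. Home, this point is 38 out from mouth along y and the ledge reaches 22 past the bar: it must be pushed from under the ledge's edge.
- tray: Crumb tray: sheet-steel pan 200 wide (x), 185 long (y), 30 high, 0.6 to 0.9 kg; front plate 230 wide, 48 high. Origin on its centre line, underneath, 188 inward of tray_handle. It drags with some 4 to 9 N. In the last 20 mm a sprung roller catch at its inner end resists with 10 to 20 N, then holds; a tray 0.05 rad askew or more binds on the catch, 18 short of home.
- griddle: Black steel frame 280 wide (x), 420 long (y), standing fast, iron top plate 107 high, fish moulds up to 150 high. Origin under its middle, 210 inward of mouth; axes as mouth. The tray rides on two strips 1.5 high inside; one of them, not seen which, is gummed with burnt sugar. That side lags, so the tray may bind when pushed on the bar's middle; pushing 20 to 45 towards the lagging side frees it.
- oil_brush: Bystander: oil brush with silicone head, 205 long (x), lying; origin underneath, near the middle.
- turning_pick: Bystander: steel needle in a wooden handle, 225 long (x), lying; origin underneath, near the middle.
- oil_cup: Bystander: open steel cup, 76 across, 75 high; origin under its centre.
- scraper: Bystander: wooden-handled steel scraper, 190 long (x), lying; origin underneath.
- flour_shaker: Bystander: clear jar with steel cap, 68 across, 120 high; origin under its centre.

How it is judged:
By the outcome, as a careful person would: the job done as asked, in the order asked, and still so for the second after the job is handed in, with the robot touching nothing.
It also fails if it takes over 67 s, if anything falls off the work surface, if the arm or the gripper's body presses on something with over 40 N, if the wrist force passes 120 N, or if a joint passes its speed limit or range.

## Working session

There is one attempt and no reset: what is moved stays moved. The work goes in short steps, each a Python script; the robot and the scene stay as the last script left them, time stands still between calls to the robot, and variables do not carry over. Pictures are saved under pics/ and viewed, at most 10 in all, crops included, and the job is handed in when it is done.

```bash
mkdir -p pics; cat > h.py <<'E'
import numpy as np, cv2
from cell import env, hand, status, imaging
def snap(n):
    s=imaging.snapshot(n); return s
def save(s,f): cv2.imwrite('pics/'+f,cv2.cvtColor(s['img'],cv2.COLOR_RGB2BGR))
def slopes(s,uv):
    K=np.array([[s['fx'],0,s['cx']],[0,s['fy'],s['cy']],[0,0,1.]])
    p=np.array(uv,float).reshape(-1,1,2)
    return cv2.undistortPoints(p,K,np.array([s['k1'],0,0,0.])).reshape(-1,2)
def onplane(s,uv,z):
    m=slopes(s,uv); T=np.array(s['world_from_camera'])
    d=np.c_[m,np.ones(len(m))]@T[:3,:3].T; o=T[:3,3]
    return o+d*((z-o[2])/d[:,2])[:,None]
def cloud(s):
    h,w=s['z_map'].shape; v,u=np.mgrid[:h,:w]
    m=slopes(s,np.c_[u.ravel(),v.ravel()]); z=s['z_map'].ravel()
    T=np.array(s['world_from_camera'])
    P=np.c_[m*z[:,None],z]@T[:3,:3].T+T[:3,3]; P[z==0]=np.nan
    return P.reshape(h,w,3)
E
python3 - <<'E'
from h import *
import pickle
for n in ['scene','side','wrist']:
    s=snap(n); save(s,n+'0.png'); pickle.dump(s,open(n+'0.pkl','wb')); print(n,np.round(s['world_from_camera'],3).tolist(),s['fx'],s['k1'])
print(status.get_state())
E
```

```text
scene [[-0.208, 0.689, -0.694, 1.335], [0.978, 0.158, -0.136, 0.135], [0.016, -0.707, -0.707, 0.902], [0.0, 0.0, 0.0, 1.0]] 346.8520268250854 -0.0035283379972639328
side [[-0.997, -0.053, 0.058, 0.5], [-0.078, 0.724, -0.685, 0.925], [-0.006, -0.688, -0.726, 1.074], [0.0, 0.0, 0.0, 1.0]] 452.08183975842746 -0.16893770021861462
wrist [[0.293, 0.907, 0.303, 0.076], [0.956, -0.277, -0.094, 0.524], [-0.002, 0.317, -0.948, 0.374], [0.0, 0.0, 0.0, 1.0]] 312.6708233416619 -0.02132349964830073
{'time': 0.15, 'q': array([ 1.27399902e+00,  1.26234898e-01, -4.03665193e-02,  1.40540939e+00,
       -7.50689259e-06,  1.57079202e+00]), 'dq': array([ 3.10969524e-04, -1.65657739e-03,  3.07425160e-03, -1.44935261e-03,
       -2.25698134e-05, -3.66865135e-05]), 'joint_efforts': array([-1.47470560e-03, -4.36274958e+01,  3.53149652e+01,  1.36065634e-02,
       -2.30265385e-05, -6.90786010e-06]), 'tool_pos': array([0.15344988, 0.50174047, 0.23071514]), 'tcp_rot': array([-8.60726558e-05,  1.47852417e-01,  9.89009249e-01, -6.01122954e-04]), 'force': array([-0.40228636, -0.70165275, -0.61760003]), 'ft_torque': array([ 0.04492607, -0.02837513,  0.00651937]), 'grasp_force': 0.0, 'opening': 0.08503725584002321}
```

View pics/scene0.png

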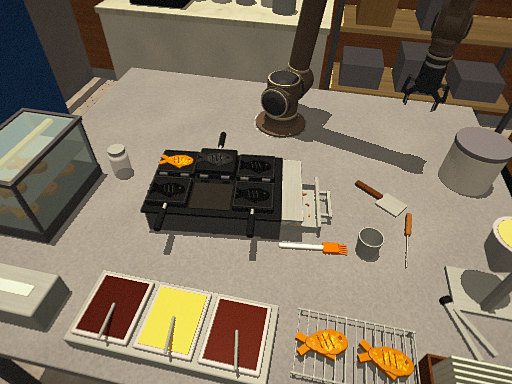

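View pics/side0.png

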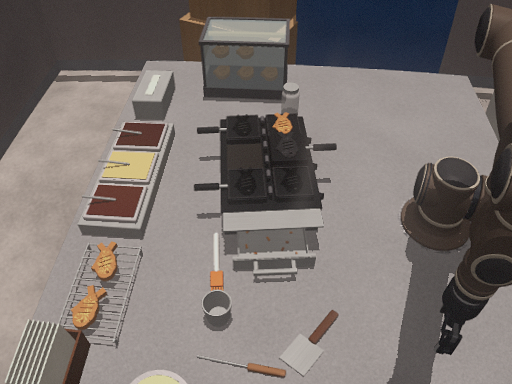

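The side view shows the ledge (light strip near (272,220)), tray front plate (275,256) and handle bar (275,270). The opening faces +y, with the brush (216,265) and cup (217,308) off to its left in the picture.

```bash
python3 - <<'E'
from h import *
import pickle
for n,(r0,r1,c0,c1) in {'side0':(190,300,190,350),'scene0':(140,260,250,350)}.items():
    s=pickle.load(open(n+'.pkl','rb'));P=cloud(s)
    cv2.imwrite('pics/%s_c.png'%n,cv2.resize(cv2.cvtColor(s['img'][r0:r1,c0:c1],cv2.COLOR_RGB2BGR),None,fx=5,fy=5,interpolation=cv2.INTER_CUBIC))
    if n=='side0':
        print('ledge',np.round(P[[220,220,220,226,226,226],[230,272,315,230,272,315]],3).tolist())
        for c in (245,258,275,290,300): print(c,[(r,*np.round(P[r,c],3)) for r in range(244,280,3)])
E
```

```text
ledge [[0.63, 0.126, 0.103], [0.513, 0.118, 0.104], [0.393, 0.107, 0.101], [0.628, 0.146, 0.101], [0.512, 0.14, 0.105], [0.394, 0.13, 0.102]]
245 [(244, np.float64(nan), np.float64(nan), np.float64(nan)), (247, np.float64(0.588), np.float64(0.142), np.float64(0.002)), (250, np.float64(0.588), np.float64(0.151), np.float64(-0.001)), (253, np.float64(0.587), np.float64(0.164), np.float64(0.003)), (256, np.float64(0.582), np.float64(0.209), np.float64(0.053)), (259, np.float64(0.581), np.float64(0.216), np.float64(0.048)), (262, np.float64(0.581), np.float64(0.22), np.float64(0.039)), (265, np.float64(0.582), np.float64(0.216), np.float64(0.019)), (268, np.float64(0.582), np.float64(0.216), np.float64(0.004)), (271, np.float64(0.581), np.float64(0.223), np.float64(-0.001)), (274, np.float64(0.58), np.float64(0.234), np.float64(-0.0)), (277, np.float64(0.579), np.float64(0.244), np.float64(0.001))]
258 [(244, np.float64(0.551), np.float64(0.126), np.float64(-0.001)), (247, np.float64(0.551), np.float64(0.139), np.float64(0.002)), (250, np.float64(0.55), np.float64(0.148), np.float64(-0.0
[... 2190 characters left out ...]
(247, np.float64(0.428), np.float64(0.13), np.float64(0.001)), (250, np.float64(0.428), np.float64(0.141), np.float64(0.001)), (253, np.float64(0.427), np.float64(0.15), np.float64(-0.0)), (256, np.float64(0.431), np.float64(0.199), np.float64(0.053)), (259, np.float64(0.43), np.float64(0.2), np.float64(0.04)), (262, np.float64(0.429), np.float64(0.198), np.float64(0.023)), (265, np.float64(0.428), np.float64(0.199), np.float64(0.009)), (268, np.float64(0.427), np.float64(0.199), np.float64(-0.005)), (271, np.float64(0.427), np.float64(0.211), np.float64(-0.003)), (274, np.float64(0.427), np.float64(0.221), np.float64(-0.002)), (277, np.float64(0.426), np.float64(0.231), np.float64(-0.002))]
```

View pics/side0_c.png

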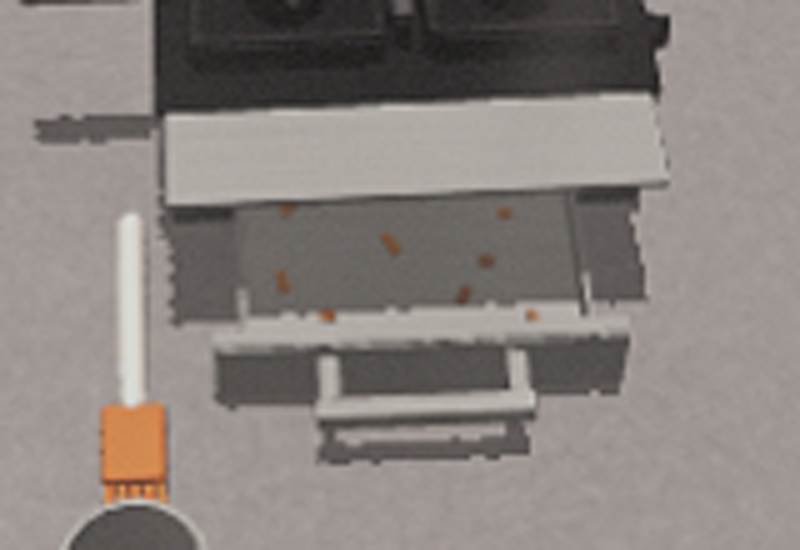

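```bash
cat >> h.py <<'E'
def edge(s,c0,c1,ra,rb,z,zg=None):
    """bright->dark edge below a bright strip; ra,rb: rows at c0 and c1 (search +-5); returns line fit on plane z"""
    g=cv2.GaussianBlur(cv2.cvtColor(s['img'],cv2.COLOR_RGB2GRAY).astype(float),(0,0),.8)
    d=g[2:]-g[:-2]; pts=[]
    for c in range(c0,c1+1):
        r=int(round(np.interp(c,[c0,c1],[ra,rb]))); w=d[r-6:r+5,c]; k=int(np.argmin(w))
        o=0
        if 0<k<10:
            a,b,e=w[k-1:k+2]; o=.5*(a-e)/(a-2*b+e)
        pts.append((c,r-5+k+o))
    P=onplane(s,pts,z)[:,:2]
    vx,vy,x0,y0=cv2.fitLine(P.astype(np.float32),cv2.DIST_HUBER,0,.001,.001).ravel()
    if vx<0: vx,vy=-vx,-vy
    n=np.array([-vy,vx]); res=(P-[x0,y0])@n
    return dict(ang=float(np.arctan2(vy,vx)),p=np.array([x0,y0]),rms=float(np.median(abs(res))),ends=P[[0,-1]])
def rotq(ang,tilt):
    """tool tilted 'tilt' from vertical, pointing inward; slide frame turned by ang"""
    from scipy.spatial.transform import Rotation as R
    s,c=np.sin(tilt),np.cos(tilt)
    M=np.array([[0,-1,0],[-c,0,-s],[s,0,-c]],float)  # columns: x,y,z tool
    M=R.from_euler('z',ang).as_matrix()@M
    q=R.from_matrix(M).as_quat(); return np.r_[q[3],q[:3]]
E
python3 - <<'E'
from h import *
import pickle
s=pickle.load(open('side0.pkl','rb'))
print('ledge',edge(s,227,318,230.5,227,.103))
print('plate',edge(s,236,312,259,256,.048))
print('bar',edge(s,256,294,273,272,.036))
P=cloud(s)
L=P[210:235,215:330].reshape(-1,3);L=L[(abs(L[:,2]-.103)<.006)]
print('ledge x range',np.nanpercentile(L[:,0],[.5,99.5]))
H=P[250:280,225:325].reshape(-1,3); B=H[(H[:,1]>.23)&(H[:,2]>.025)]; F=H[(H[:,2]>.02)&(H[:,1]<.225)&(H[:,1]>.19)]
print(len(B),'bar',B[:,0].min(),B[:,0].max(),np.median(B,0),'plate x',F[:,0].min(),F[:,0].max(),np.polyfit(F[:,0],F[:,1],1),np.polyfit(B[:,0],B[:,1],1))
for t in (45,55,60):
  for z in (.03,):
    for p in ([.49,.26],[.49,.35],[.5,.12],[.53,.12],[.46,.12]):
      print(t,p,np.round(env.ik([*p,z],rotq(.07,np.radians(t))),2) if env.ik([*p,z],rotq(.07,np.radians(t))) is not None else None)
E
```

```text
ledge {'ang': 0.13073140382766724, 'p': array([0.5217486 , 0.14812852], dtype=float32), 'rms': 0.0003246419337637827, 'ends': array([[0.63421215, 0.16403802],
       [0.38532357, 0.12920725]])}
plate {'ang': 0.12080073356628418, 'p': array([0.47684357, 0.20390019], dtype=float32), 'rms': 0.0008481297728604823, 'ends': array([[0.60543952, 0.22120181],
       [0.39740027, 0.19511449]])}
bar {'ang': 0.11858649551868439, 'p': array([0.5018601 , 0.24572268], dtype=float32), 'rms': 0.0001642144250556071, 'ends': array([[0.54827816, 0.25155367],
       [0.44557486, 0.23880696]])}
ledge x range [0.37481361 0.65618278]
294 bar 0.4397490554762785 0.5566494799677664 [0.50015145 0.24517356 0.04125701] plate x 0.3878114846375072 0.6164569452920919 [0.11227456 0.15102941] [0.09421995 0.1976096 ]
45 [0.49, 0.26] [ 0.78  0.68  0.06  1.53 -0.57 -0.69]
45 [0.49, 0.35] [ 0.87  0.81  0.31  1.68 -0.52 -0.61]
45 [0.5, 0.12] [ 0.59  0.51 -0.21  1.32 -0.66 -0.88]
45 [0.53, 0.12] [ 0.57  0.55 -0.14  1.33 -0.67 -0.92]
45 [0.46, 0.12] [ 0.64  0.47 -0.28  1.31 -0.64 -0.84]
55 [0.49, 0.26] [ 0.81  0.8   0.16  1.7  -0.65 -0.56]
55 [0.49, 0.35] [ 0.9   0.95  0.44  1.87 -0.59 -0.49]
55 [0.5, 0.12] [ 0.64  0.63 -0.14  1.46 -0.76 -0.73]
55 [0.53, 0.12] [ 0.61  0.66 -0.07  1.47 -0.78 -0.76]
55 [0.46, 0.12] [ 0.68  0.59 -0.22  1.45 -0.73 -0.68]
60 [0.49, 0.26] [ 0.83  0.87  0.21  1.79 -0.68 -0.49]
60 [0.49, 0.35] [ 0.91  1.02  0.5   1.97 -0.62 -0.42]
60 [0.5, 0.12] [ 0.66  0.7  -0.1   1.54 -0.8  -0.64]
60 [0.53, 0.12] [ 0.63  0.73 -0.03  1.56 -0.82 -0.67]
60 [0.46, 0.12] [ 0.7   0.66 -0.18  1.53 -0.77 -0.6 ]
```

```bash
cat >> h.py <<'E'
A=.1307; OUT=np.array([-np.sin(A),np.cos(A)]); AC=np.array([np.cos(A),np.sin(A)])
MOUTH=np.array([.5196,.0813]); T=np.radians(55); Q=rotq(A,T)
def W(x,y,z): return [*(MOUTH+AC*x+OUT*y),z]
E
python3 - <<'E'
from h import *
hand.clamp(20)
env.move_ptp(W(0,.26,.22),Q)
env.line_to(W(0,.225,.03),feed=.12)
st=status.get_state(); print(st['time'],st['tool_pos'],W(0,.225,.03),st['force'],st['opening'])
s=snap('wrist'); save(s,'w1.png'); s=snap('side'); save(s,'s1.png')
E
```

```text
Traceback (most recent call last):
cell.Unreachable: the arm cannot take that pose within its joint ranges
```

```bash
python3 - <<'E'
from h import *
for t in (45,50,55):
  for y,z in ((.26,.22),(.26,.16),(.24,.14),(.225,.10),(.225,.03),(.19,.1),(.05,.03)):
    q=env.ik(W(0,y,z),rotq(A,np.radians(t))); print(t,y,z,None if q is None else np.round(q,2))
E
```

```text
45 0.26 0.22 [ 0.87  0.69  0.51  1.99 -0.55 -0.66]
45 0.26 0.16 [ 0.87  0.7   0.39  1.86 -0.55 -0.66]
45 0.24 0.14 [ 0.85  0.67  0.31  1.79 -0.56 -0.68]
45 0.225 0.1 [ 0.84  0.67  0.22  1.69 -0.57 -0.69]
45 0.225 0.03 [ 0.84  0.72  0.14  1.57 -0.57 -0.69]
45 0.19 0.1 [ 0.8   0.62  0.14  1.64 -0.59 -0.73]
45 0.05 0.03 [ 0.61  0.51 -0.2   1.29 -0.68 -0.94]
50 0.26 0.22 None
50 0.26 0.16 [ 0.89  0.76  0.44  1.94 -0.59 -0.6 ]
50 0.24 0.14 [ 0.87  0.73  0.35  1.87 -0.6  -0.61]
50 0.225 0.1 [ 0.85  0.73  0.26  1.77 -0.61 -0.63]
50 0.225 0.03 [ 0.85  0.78  0.19  1.65 -0.61 -0.63]
50 0.19 0.1 [ 0.82  0.68  0.18  1.71 -0.64 -0.67]
50 0.05 0.03 [ 0.63  0.57 -0.17  1.36 -0.74 -0.86]
55 0.26 0.22 None
55 0.26 0.16 None
55 0.24 0.14 [ 0.89  0.79  0.4   1.95 -0.64 -0.55]
55 0.225 0.1 [ 0.87  0.79  0.31  1.85 -0.65 -0.56]
55 0.225 0.03 [ 0.87  0.85  0.24  1.74 -0.65 -0.56]
55 0.19 0.1 [ 0.83  0.74  0.22  1.79 -0.68 -0.6 ]
55 0.05 0.03 [ 0.66  0.63 -0.13  1.43 -0.79 -0.78]
```

```bash
python3 - <<'E'
from h import *
env.move_ptp(W(0,.26,.22),rotq(A,np.radians(45)))
env.move_ptp(W(0,.24,.14),Q)
env.line_to(W(0,.225,.03),feed=.12)
st=status.get_state(); print(st['time'],st['tool_pos'],W(0,.225,.03),st['force'],st['opening'])
s=snap('wrist'); save(s,'w1.png'); s=snap('side'); save(s,'s1.png')
E
```

```text
4.35 [0.49057566 0.30475265 0.03089318] [np.float64(0.49027615407114433), np.float64(0.30438095405018495), 0.03] [-0.35915189  0.12549706 -0.24005477] 1.4047952176065312e-05
```

View pics/w1.png

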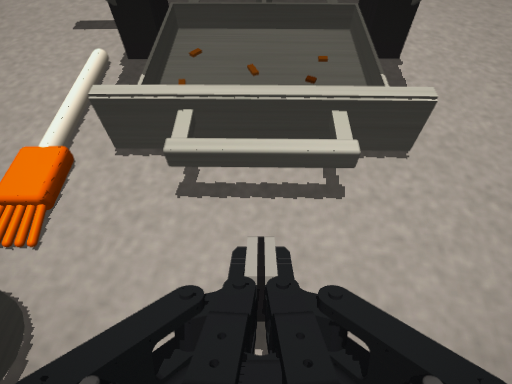

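View pics/s1.png

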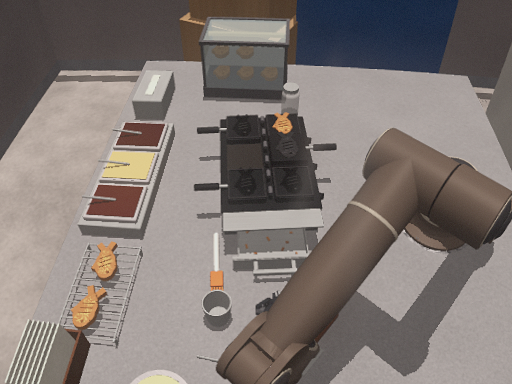

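The wrist view shows the bar (cols 165–358, rows 140–165) centred on the shut fingers at col 262, with the plate top at row 92. The side view shows the arm clear of the cup and brush. Next I push in small force-checked steps.

```bash
cat >> h.py <<'E'
def loc(p): d=np.asarray(p)[...,:2]-MOUTH; return np.stack([d@AC,d@OUT],-1)
def bar(tx,ty):
    """bar angle rel. slide and centre from wrist depth; tx,ty tool in slide frame"""
    s=snap('wrist'); P=cloud(s).reshape(-1,3); P=P[np.isfinite(P[:,0])]
    L=loc(P); m=(P[:,2]>.030)&(P[:,2]<.05)&(abs(L[:,0])<.07)&(L[:,1]<ty+.006)&(L[:,1]>ty-.03)&(abs(L[:,0]-tx)>.024)
    L=L[m]
    if len(L)<50: return None
    k=np.polyfit(L[:,0],L[:,1],1)
    for _ in range(3):
        r=L[:,1]-np.polyval(k,L[:,0]); g=abs(r)<.012; k=np.polyfit(L[g,0],L[g,1],1)
    return np.round([np.arctan(k[0]),k[1],L[:,0].min(),L[:,0].max()],4),len(L)
def push(x,y0,y1,step=.004,feed=.03,z=.03,lim=25,look=5,f0=None):
    y=y0;i=0
    while y>y1+1e-6:
        y=max(y-step,y1); env.line_to(W(x,y,z),feed=feed); i+=1
        st=status.get_state(); f=st['force'][:2]; fo,fa=f@OUT,f@AC
        t=loc(st['tool_pos'])
        b=bar(x,t[1]) if i%look==0 else ''
        print(round(st['time'],1),'cmd%.4f'%y,'tcp',np.round(t,4),'out%.1f ac%.1f z%.1f mz%.2f'%(fo,fa,st['force'][2],st['ft_torque'][2]),b)
        if fo>lim: print('STOP force'); break
    return y
E
python3 - <<'E'
from h import *
st=status.get_state(); print(bar(0,.172))
y=push(0,.185,.13,feed=.04)
E
```

```text
(array([-0.0122,  0.1611, -0.0593,  0.0601]), 3566)
5.8 cmd0.1810 tcp [0.     0.1812] out-0.0 ac-0.2 z0.5 mz-0.01 
6.0 cmd0.1770 tcp [-0.      0.1769] out-0.7 ac0.2 z-0.3 mz0.00 
6.2 cmd0.1730 tcp [-0.      0.1727] out-0.5 ac0.3 z-0.3 mz0.00 
6.5 cmd0.1690 tcp [0.     0.1689] out1.5 ac-0.1 z-0.0 mz0.01 
6.8 cmd0.1650 tcp [1.00e-04 1.65e-01] out1.9 ac0.5 z-0.6 mz0.11 (array([-0.0207,  0.1545, -0.0591,  0.0606]), 5219)
7.0 cmd0.1610 tcp [1.000e-04 1.611e-01] out1.9 ac1.2 z1.0 mz0.18 
7.3 cmd0.1570 tcp [1.000e-04 1.571e-01] out2.1 ac0.8 z-0.7 mz0.22 
7.5 cmd0.1530 tcp [0.    0.153] out3.1 ac0.3 z-0.7 mz0.26 
7.8 cmd0.1490 tcp [-0.     0.149] out3.5 ac1.7 z0.2 mz0.29 
8.1 cmd0.1450 tcp [-0.     0.145] out3.8 ac2.2 z-0.2 mz0.29 (array([-0.0296,  0.1346, -0.0581,  0.0616]), 5218)
8.3 cmd0.1410 tcp [0.     0.1411] out4.3 ac1.4 z-0.7 mz0.26 
8.6 cmd0.1370 tcp [1.000e-04 1.371e-01] out5.3 ac2.5 z0.8 mz0.30 
8.8 cmd0.1330 tcp [1.000e-04 1.332e-01] out4.2 ac1.4 z-0.5 mz0.37 
9.1 cmd0.1300 tcp [0.0003 0.1304] out6.3 ac2.7 z-1.2 mz0.45
```

The −x side lags (bar angle −0.012 → −0.030). I ease off and push at −30 mm.

```bash
python3 - <<'E'
from h import *
env.line_to(W(0,.145,.03),feed=.08); env.line_to(W(-.032,.145,.03),feed=.08)
y=push(-.032,.137,.105,feed=.03,look=3)
E
```

```text
10.5 cmd0.1330 tcp [-0.032   0.1328] out0.2 ac0.2 z-0.7 mz-0.02 
10.8 cmd0.1290 tcp [-0.0318  0.1293] out2.8 ac1.1 z-0.0 mz0.19 
11.1 cmd0.1250 tcp [-0.0318  0.1252] out3.3 ac0.6 z0.1 mz0.26 (array([-0.0616,  0.1142, -0.0566,  0.0634]), 4570)
11.4 cmd0.1210 tcp [-0.032  0.121] out3.7 ac1.3 z0.2 mz0.25 
11.7 cmd0.1170 tcp [-0.0319  0.117 ] out3.7 ac2.0 z0.7 mz0.32 
12.0 cmd0.1130 tcp [-0.0319  0.1131] out3.6 ac1.6 z-0.2 mz0.31 (array([-0.0651,  0.102 , -0.0567,  0.0627]), 4555)
12.3 cmd0.1090 tcp [-0.0319  0.1091] out3.7 ac2.3 z0.7 mz0.35 
12.6 cmd0.1050 tcp [-0.0318  0.1052] out5.3 ac1.7 z0.5 mz0.32
```

```bash
python3 - <<'E'
from h import *
env.line_to(W(-.032,.125,.03),feed=.08)
s=snap('wrist'); save(s,'w2.png'); P=cloud(s); L=loc(P)
for c in range(100,460,30):
    print(c,[(r,*np.round(L[r,c],3),round(float(P[r,c,2]),3)) for r in range(140,240,6) if P[r,c,2]>.02 and L[r,c,1]<.13])
E
```

```text
100 [(140, np.float64(0.067), np.float64(0.055), 0.043), (146, np.float64(0.071), np.float64(0.053), 0.036), (152, np.float64(0.073), np.float64(0.053), 0.031), (158, np.float64(0.075), np.float64(0.053), 0.025), (176, np.float64(0.058), np.float64(0.085), 0.045), (182, np.float64(0.057), np.float64(0.088), 0.044), (188, np.float64(0.055), np.float64(0.093), 0.044), (194, np.float64(0.056), np.float64(0.094), 0.041), (200, np.float64(0.058), np.float64(0.095), 0.036)]
130 [(140, np.float64(0.049), np.float64(0.054), 0.043), (146, np.float64(0.049), np.float64(0.058), 0.041), (152, np.float64(0.049), np.float64(0.061), 0.038), (158, np.float64(0.049), np.float64(0.063), 0.035), (164, np.float64(0.049), np.float64(0.066), 0.034), (170, np.float64(0.049), np.float64(0.069), 0.031), (176, np.float64(0.041), np.float64(0.084), 0.044), (182, np.float64(0.04), np.float64(0.089), 0.044), (188, np.float64(0.039), np.float64(0.092), 0.044), (194, np.float64(0.039), np.float64(0.095), 0.043), (200, np.float64(0.041), np.float64(0.096), 0.037), (206, np.float64(0.043), np.float64(0.096), 0.031)]
[... 3023 characters left out ...]
(140, np.float64(-0.078), np.float64(0.061), 0.049), (146, np.float64(-0.079), np.float64(0.061), 0.044), (152, np.float64(-0.08), np.float64(0.061), 0.039), (158, np.float64(-0.081), np.float64(0.061), 0.033), (164, np.float64(-0.083), np.float64(0.061), 0.027), (170, np.float64(-0.084), np.float64(0.061), 0.022)]
370 [(140, np.float64(-0.096), np.float64(0.061), 0.05), (146, np.float64(-0.097), np.float64(0.061), 0.045), (152, np.float64(-0.098), np.float64(0.062), 0.04), (158, np.float64(-0.1), np.float64(0.061), 0.034), (164, np.float64(-0.102), np.float64(0.061), 0.028), (170, np.float64(-0.103), np.float64(0.062), 0.023)]
400 [(140, np.float64(-0.113), np.float64(0.063), 0.051)]
430 []
```

View pics/w2.png

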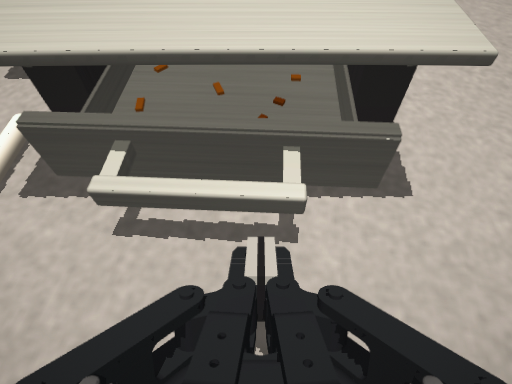

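```bash
cat >> h.py <<'E'
def faces(tx,s=None,verbose=True):
    """front-face slopes (rel. slide) of ledge edge, plate and bar, from wrist depth"""
    s=s or snap('wrist'); P=cloud(s); L=loc(P); z=P[...,2]; x=L[...,0]; y=L[...,1]; out={}
    def fit(X,Y,t=.003):
        k=np.polyfit(X,Y,1)
        for _ in range(6):
            g=abs(Y-np.polyval(k,X))<max(t,0); 
            if g.sum()<20: return None
            k=np.polyfit(X[g],Y[g],1)
        return round(float(k[0]),4),round(float(k[1]),4),int(g.sum())
    m=(abs(z-.100)<.008)&(abs(x)<.13)&(y>.03)&(y<.09)
    b=[]
    xx,yy=x[m],y[m]
    for a in np.arange(-.13,.13,.01):
        g=(xx>=a)&(xx<a+.01)
        if g.sum()>5: b.append((a+.005,np.percentile(yy[g],97)))
    if len(b)>5: b=np.array(b); out['ledge']=fit(b[:,0],b[:,1],.004) or np.round(np.polyfit(b[:,0],b[:,1],1),4)
    # faces: per bin of x, y of outermost points at mid height, away from fingers
    def face(zlo,zhi,ylo,yhi,xm):
        m=(z>zlo)&(z<zhi)&(abs(x)<xm)&(y>ylo)&(y<yhi)&(abs(x-tx)>.028)
        return (x[m],y[m])
    v=(z>.030)&(z<.040)&(abs(x)<.065)&(abs(x-tx)>.028)&(y<.16)
    if v.sum()>60:
        # bar front: outermost per bin
        b=[]
        for a in np.arange(-.06,.06,.006):
            g=v&(x>=a)&(x<a+.006)
            if g.sum()>8: b.append((a+.003,np.median(y[g&(y>y[g].max()-.006)])))
        b=np.array(b); k=fit(b[:,0],b[:,1],.003) if len(b)>5 else None
        if len(b)>5: k=np.polyfit(b[:,0],b[:,1],1); g=abs(b[:,1]-np.polyval(k,b[:,0]))<.004; k=np.polyfit(b[g,0],b[g,1],1); out['bar']=(*np.round(k,4),int(g.sum()))
        if 'bar' in out:
            k=out['bar']; yp=k[1]+k[0]*x-.040
            m=(z>.022)&(z<.042)&(abs(x)<.11)&(abs(y-yp)<.007)&(abs(abs(x)-.052)>.012)
            if m.sum()>50: out['plate']=fit(x[m],y[m])
    return out
E
python3 - <<'E'
from h import *
print(faces(-.032)); st=status.get_state(); print(st['time'],loc(st['tool_pos']))
E
```

```text
{'ledge': (0.0005, 0.0598, 23), 'bar': (np.float64(-0.0475), np.float64(0.0971), 11), 'plate': (-0.0473, 0.057, 5463)}
13.125 [-0.03221126  0.12487525]
```

Wrist view: plate (cols 20–400, row ~125), ledge parallel to my slide axis (slope 0.0005), tray skewed −0.047 with −x lagging. I push farther to −x.

```bash
python3 - <<'E'
from h import *
env.line_to(W(-.045,.115,.03),feed=.08)
print(faces(-.045))
y=.110
for y1 in (.102,.095,.088):
    y=push(-.045,y,y1,feed=.03,look=99); print(faces(-.045))
E
```

```text
{'ledge': (0.0008, 0.0598, 21), 'bar': (np.float64(-0.0462), np.float64(0.0971), 13), 'plate': (-0.0478, 0.057, 5396)}
14.0 cmd0.1060 tcp [-0.0449  0.1059] out1.0 ac-0.2 z0.3 mz0.05 
14.3 cmd0.1020 tcp [-0.0445  0.1025] out3.2 ac1.2 z0.6 mz0.22 
{'ledge': (0.0017, 0.0597, 20), 'bar': (np.float64(-0.0506), np.float64(0.0935), 13), 'plate': (-0.0524, 0.0534, 5443)}
14.6 cmd0.0980 tcp [-0.0446  0.0984] out4.0 ac0.7 z1.9 mz0.29 
14.8 cmd0.0950 tcp [-0.0445  0.0955] out4.7 ac1.1 z2.2 mz0.32 
{'ledge': (0.0018, 0.0597, 20), 'bar': (np.float64(-0.0535), np.float64(0.0865), 13), 'plate': (-0.0553, 0.0464, 5424)}
15.2 cmd0.0910 tcp [-0.0448  0.0912] out5.2 ac1.5 z1.7 mz0.22 
15.4 cmd0.0880 tcp [-0.0447  0.0883] out5.1 ac1.9 z1.6 mz0.24 
{'ledge': array([-0.0452,  0.0567]), 'bar': (np.float64(-0.0578), np.float64(0.0791), 13), 'plate': (-0.0605, 0.039, 5522)}
```

Skew keeps growing (−0.060) even at −45 mm on the bar. So I ease off and push the lagging −x end of the front plate, which has more leverage and is still clear of the ledge.

```bash
python3 - <<'E'
from h import *
env.line_to(W(-.045,.125,.034),feed=.1); env.line_to(W(-.101,.12,.034),feed=.1)
env.line_to(W(-.101,.07,.034),feed=.08)
st=status.get_state(); print(st['force'],loc(st['tool_pos']),faces(-.101))
s=snap('wrist'); save(s,'w3.png')
E
```

```text
[ 0.43589678 -0.73173218 -0.16616284] [-0.10092067  0.06994192] {'ledge': array([-0.0411,  0.0558]), 'bar': (np.float64(-0.0581), np.float64(0.0794), 5), 'plate': (-0.06, 0.039, 3831)}
```

View pics/w3.png

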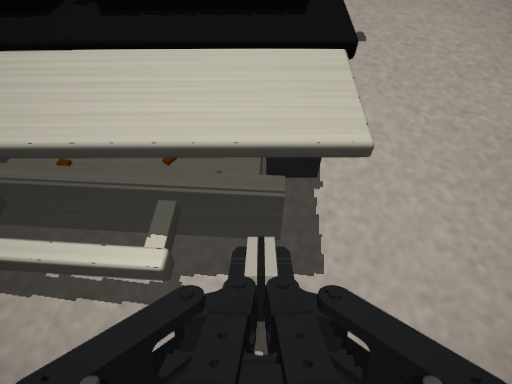

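Wrist view: fingers at cols 247–275 face the plate's right end (col 285). The bar end (col 167, row 260) clears the left knuckle (col 185).

```bash
python3 - <<'E'
from h import *
env.line_to(W(-.104,.066,.034),feed=.08)
y=.062
for y1 in (.050,.046,.042,.038):
    y=push(-.104,y,y1,step=.003,feed=.03,z=.034,lim=18,look=99); f=faces(-.104); print(f)
    if 'plate' in f and f['plate'] and f['plate'][0]>-.01: break
E
```

```text
18.2 cmd0.0590 tcp [-0.104   0.0588] out-0.6 ac0.6 z-0.8 mz-0.03 
18.5 cmd0.0560 tcp [-0.1041  0.0558] out-0.6 ac-0.3 z0.6 mz-0.01 
18.7 cmd0.0530 tcp [-0.1041  0.0528] out1.2 ac0.3 z-1.5 mz0.03 
19.0 cmd0.0500 tcp [-0.104   0.0501] out0.6 ac-0.0 z-0.9 mz-0.13 
{'ledge': array([-0.0677,  0.0532]), 'bar': (np.float64(-0.049), np.float64(0.078), 4), 'plate': (-0.0517, 0.0379, 3162)}
19.3 cmd0.0470 tcp [-0.104  0.047] out2.0 ac-0.6 z-0.1 mz-0.13 
19.5 cmd0.0460 tcp [-0.104   0.0461] out2.5 ac-1.5 z0.3 mz-0.20 
{'ledge': array([-0.0885,  0.0513]), 'bar': (np.float64(-0.0384), np.float64(0.0753), 4), 'plate': (-0.0398, 0.0353, 3172)}
19.8 cmd0.0430 tcp [-0.1041  0.0428] out2.2 ac-0.6 z0.2 mz-0.15 
20.1 cmd0.0420 tcp [-0.1041  0.042 ] out2.2 ac-2.0 z0.8 mz-0.38 
{'ledge': array([-0.0368,  0.0557]), 'bar': (np.float64(-0.0142), np.float64(0.0734), 5), 'plate': (-0.0214, 0.0332, 3195)}
20.4 cmd0.0390 tcp [-0.1039  0.0388] out2.0 ac0.3 z0.0 mz-0.07 
20.6 cmd0.0380 tcp [-0.1039  0.0381] out2.6 ac-1.0 z0.7 mz-0.24 Traceback (most recent call last):
  File "<stdin>", line 5, in <module>
  File "h.py", line 95, in faces
    if len(b)>5: k=np.polyfit(b[:,0],b[:,1],1); g=abs(b[:,1]-np.polyval(k,b[:,0]))<.004; k=np.polyfit(b[g,0],b[g,1],1); out['bar']=(*np.round(k,4),int(g.sum()))
                                                                                           ~~~~~~~~~~^^^^^^^^^^^^^^^^^
    raise TypeError("expected non-empty vector for x")
TypeError: expected non-empty vector for x
```

```bash
sed -i "s/^        b=np.array(b); k=fit.*$/        b=np.array(b)/; s/if len(b)>5: k=np.polyfit(b\[:,0\],b\[:,1\],1); g=/if len(b)>3: k=np.polyfit(b[:,0],b[:,1],1); g=/; s/<.004; k=np.polyfit(b\[g,0\]/<.012; k=np.polyfit(b[g,0]/" h.py
python3 - <<'E'
from h import *
y=push(-.104,.038,.035,step=.0015,feed=.03,z=.034,lim=15,look=99)
env.line_to(W(-.104,.07,.034),feed=.08)
env.line_to(W(-.104,.115,.034),feed=.1);env.line_to(W(-.045,.105,.03),feed=.1)
s=snap('wrist'); print(faces(-.045,s))
E
```

```text
20.9 cmd0.0365 tcp [-0.1042  0.0367] out4.9 ac-2.2 z0.8 mz-0.50 
21.2 cmd0.0350 tcp [-0.1045  0.0355] out7.2 ac-5.6 z3.1 mz-0.90 
{'ledge': (0.0019, 0.0598, 20), 'bar': (np.float64(0.0069), np.float64(0.0699), 13), 'plate': (0.0096, 0.0299, 5559)}
```

```bash
python3 - <<'E'
from h import *
env.line_to(W(-.045,.082,.03),feed=.08); y=.080
for y1 in (.072,.067,.062):
    y=push(-.045,y,y1,step=.0025,feed=.03,lim=28,look=99); f=faces(-.045); print(f)
    if abs(f['bar'][0])>.03: break
E
```

```text
23.9 cmd0.0775 tcp [-0.045   0.0775] out0.0 ac-0.0 z-0.6 mz-0.01 
24.2 cmd0.0750 tcp [-0.045   0.0754] out3.2 ac-0.3 z-0.5 mz-0.11 
24.4 cmd0.0725 tcp [-0.0448  0.0728] out2.8 ac1.0 z-0.5 mz0.11 
24.7 cmd0.0720 tcp [-0.0449  0.0721] out4.7 ac0.5 z-1.8 mz0.11 
{'ledge': array([-0.0356,  0.0571]), 'bar': (np.float64(0.009), np.float64(0.0659), 13), 'plate': (0.0072, 0.0259, 5763)}
25.0 cmd0.0695 tcp [-0.0451  0.0692] out2.2 ac-0.2 z-0.8 mz0.13 
25.2 cmd0.0670 tcp [-0.045   0.0668] out1.1 ac-0.1 z0.8 mz0.12 
{'ledge': array([-0.0183,  0.0581]), 'bar': (np.float64(0.0074), np.float64(0.0605), 13), 'plate': (0.0051, 0.0204, 5752)}
25.5 cmd0.0645 tcp [-0.045   0.0644] out2.4 ac2.0 z0.0 mz0.13 
25.8 cmd0.0620 tcp [-0.0449  0.062 ] out2.8 ac0.9 z0.1 mz0.16 
{'ledge': array([-0.0248,  0.0576]), 'bar': (np.float64(0.0032), np.float64(0.0555), 13), 'plate': (0.0005, 0.0155, 5766)}
```

```bash
python3 - <<'E'
from h import *
env.line_to(W(-.045,.07,.03),feed=.08);env.line_to(W(-.022,.066,.03),feed=.08); y=.064
for y1 in (.059,.055,.051,.047):
    y=push(-.022,y,y1,step=.002,feed=.03,lim=32,look=99); f=faces(-.022); print(f)
    if abs(f['bar'][0])>.03 or y>y1: break
E
```

```text
26.8 cmd0.0620 tcp [-0.0223  0.0618] out0.0 ac0.1 z0.3 mz0.02 
27.0 cmd0.0600 tcp [-0.0219  0.0602] out2.6 ac1.2 z0.8 mz0.10 
27.3 cmd0.0590 tcp [-0.0217  0.0593] out5.8 ac1.5 z-0.6 mz0.24 
{'ledge': array([0.0045, 0.058 ]), 'bar': (np.float64(-0.0063), np.float64(0.0527), 11), 'plate': (-0.0065, 0.0126, 5331)}
27.6 cmd0.0570 tcp [-0.0218  0.0571] out4.8 ac2.3 z0.4 mz0.31 
27.8 cmd0.0550 tcp [-0.0218  0.0557] out8.5 ac0.8 z1.1 mz0.21 
{'ledge': array([0.0045, 0.0577]), 'bar': (np.float64(-0.0078), np.float64(0.0491), 11), 'plate': (-0.0086, 0.0091, 2955)}
28.1 cmd0.0530 tcp [-0.0216  0.0541] out10.5 ac0.9 z2.0 mz0.16 
28.4 cmd0.0510 tcp [-0.0217  0.0519] out9.0 ac1.0 z2.0 mz0.21 
{'ledge': array([0.0043, 0.0573]), 'bar': (np.float64(-0.008), np.float64(0.0454), 11), 'plate': (-0.0082, 0.0055, 402)}
28.7 cmd0.0490 tcp [-0.0218  0.0495] out7.7 ac1.1 z0.8 mz0.17 
28.9 cmd0.0470 tcp [-0.022  0.047] out4.0 ac0.8 z0.4 mz0.20 
{'ledge': array([0.0047, 0.0566]), 'bar': (np.float64(-0.008), np.float64(0.0404), 11)}
```

```bash
python3 - <<'E'
from h import *
y=push(-.022,.047,.035,step=.001,feed=.02,lim=22,look=99); print(faces(-.022))
s=snap('wrist'); save(s,'w4.png')
E
```

```text
29.2 cmd0.0460 tcp [-0.0221  0.0458] out3.6 ac1.6 z0.8 mz0.18 
29.5 cmd0.0450 tcp [-0.0222  0.0448] out2.2 ac0.6 z1.0 mz0.10 
29.7 cmd0.0440 tcp [-0.0223  0.044 ] out4.3 ac-0.8 z0.7 mz-0.19 
30.0 cmd0.0430 tcp [-0.0223  0.0435] out7.2 ac-3.1 z1.4 mz-0.28 
30.2 cmd0.0420 tcp [-0.0222  0.0433] out12.1 ac-2.8 z1.7 mz-0.51 
30.5 cmd0.0410 tcp [-0.022   0.0432] out18.2 ac-4.0 z2.6 mz-0.71 
30.7 cmd0.0400 tcp [-0.022   0.0432] out24.5 ac-5.5 z4.6 mz-0.99 
STOP force
{'ledge': array([0.0017, 0.058 ]), 'bar': (np.float64(0.0031), np.float64(0.0371), 11)}
```

View pics/w4.png

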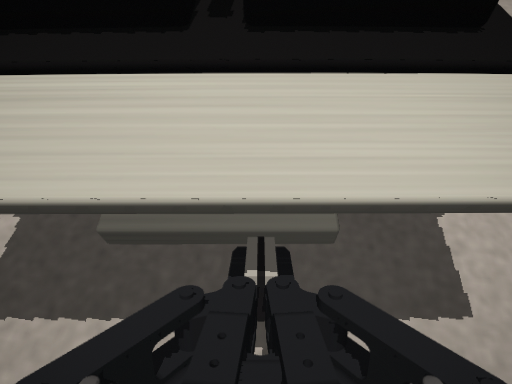

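The bar (cols 98–338, rows 213–243) lies level under the ledge, and the ledge overhang past it is ≈22 mm, as expected at home. I press gently on the +x side to confirm it is seated there, then withdraw and re-check.

```bash
python3 - <<'E'
from h import *
env.line_to(W(-.022,.058,.03),feed=.06);env.line_to(W(.03,.058,.03),feed=.08)
env.line_to(W(.03,.047,.03),feed=.05)
y=push(.03,.046,.037,step=.001,feed=.02,lim=14,look=99); print(faces(.03))
env.line_to(W(.03,.062,.03),feed=.06);env.line_to(W(0,.11,.03),feed=.1)
print(faces(0.5),status.get_state()['time'],status.get_state()['force'])
env.line_to(W(0,.24,.13),feed=.12)
env.sleep(.5)
s=snap('wrist'); print(faces(.5,s)); save(s,'w5.png'); save(snap('scene'),'sc5.png')
E
```

```text
32.7 cmd0.0450 tcp [0.03  0.045] out-0.4 ac0.1 z0.0 mz0.03 
33.0 cmd0.0440 tcp [0.03  0.044] out0.1 ac0.6 z0.4 mz-0.00 
33.2 cmd0.0430 tcp [0.0301 0.0436] out3.8 ac-0.6 z1.2 mz-0.11 
33.5 cmd0.0420 tcp [0.0301 0.0435] out10.7 ac-2.9 z1.4 mz-0.40 
33.7 cmd0.0410 tcp [0.0301 0.0434] out16.0 ac-3.8 z3.6 mz-0.55 
STOP force
{'ledge': array([-0.0131,  0.0578]), 'bar': (np.float64(-0.0018), np.float64(0.0371), 12)}
{'ledge': (0.0015, 0.0598, 23), 'bar': (np.float64(0.0019), np.float64(0.037), 19), 'plate': (0.0018, -0.0028, 5150)} 35.0167 [-0.48239397  0.75162421  0.10394861]
{'ledge': (0.0021, 0.0598, 26), 'bar': (np.float64(0.0016), np.float64(0.0369), 20), 'plate': (0.0014, -0.0032, 1839)}
```

View pics/sc5.png

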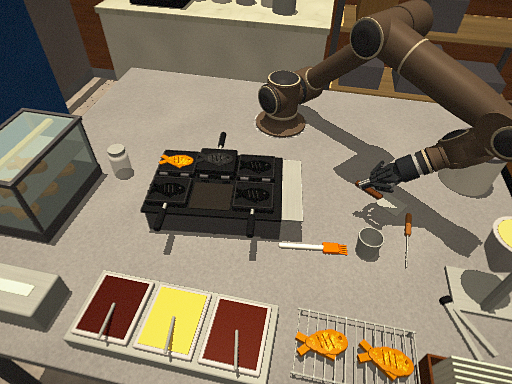

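The tray is fully under the ledge. The plate is parallel to the ledge (slopes 0.0014 and 0.0021), and it met a hard stop on both sides. The brush (315,247), cup (370,243) and pick (408,235) haven't moved, and the arm is clear.

```bash
python3 -c "
from h import *
print(env.hand_in())"
```

```text
the job is handed in; nothing more can be done
None
```

The crumb tray is fully home: it met a firm stop on both sides with its front plate parallel to the frame, the brush, cup and pick look unmoved, and the job is handed in at about 36 s of the 67 s allowed.

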